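# Bring the egg timer round to the front

## Robot

A 6-joint arm with a two-finger parallel gripper is mounted at the origin on the work surface. World frame = base frame: x ahead of the robot, y to its left, z up, the work surface at z = 0. Lengths are in m, angles in rad, forces in N, time in s.
With the tool pointing down it reaches from about 0.35 to 0.775 m from the base axis. Payload 7.3 kg.
Tool frame: the origin (TCP) lies at the centre of the arm's flange, where the gripper is bolted on; the fingertips stand 178 mm ahead of it and the grasp point (between the pads) lies 159 mm ahead of it; z points along the fingers, y is the line along which they close (so a half turn about z gives the same grasp; the last joint's range is limited). The gripper opens to 92 mm and grips with 3 to 60 N. Pads are 19 mm wide; open, the fingers measure 130 mm over their backs; the gripper's body (75 mm by 190 mm) begins 47 mm behind the grasp point.
Start: joints at [-1.357, 0.342, 1.524, -0, 1.275, -0.146], TCP at [0.185, -0.491, 0.405] pointing down, gripper open.
Joint ranges: [-2.53, 2.53], [-0.77, 2.02], [0.04, 2.7], [-1, 4.14], [0.28, 2.66], [-3.11, 3.11]. Speed limits (rad/s): [2.57, 2.57, 3.14, 3.14, 3.14, 3.14].

## Interface

Orientations are given as [roll, pitch, yaw] about the fixed x, y, z axes, in that order (R = Rz(yaw) Ry(pitch) Rx(roll)).
In Python, from cell import telemetry, vision, ticket gives the robot as it stands.
- The arm moves only by the shell command python3 -m crank 'ROWS' [FORCE]. ROWS is JSON, a list of rows, each a list of 5 numbers: the gripper command: -1 is shut, 1 is fully open, values between are in proportion, then the shift along the tool's x, y, z in mm, then the turn about the tool's z in rad. In form: [[fingers, dx, dy, dz, roll], ...]. A call has 1 to 12 rows; each row is the pose to reach, as a shift and turn from the pose commanded when the call began, along the tool's axes at that moment; what a row does not reach only later rows make up. A row lasts 1/12 s, in which the tool goes at most 41.7 mm and 7.16 degrees, less where a joint would pass 70% of its speed; a pose out of reach is approached as far as the arm can. A call with a gripper value outside its range is refused whole. The fingers move at their own pace and stop on an object; FORCE is the grip in N (left out, the last holds). Time passes only in rows, so rows that repeat a pose let the fingers close. It gives the time, the measured TCP pose, the force, the opening and the grip force at its end, in the units of the state.
- telemetry.observe(): the state, without advancing time (a new reading comes with each control period).
- vision.read_camera(name): name is "scene" or "top"; returns (picture, depth): 400x640x3 uint8, red, green, blue; 400x640 float32, m along the optical axis (not along the pixel's ray), 0 where there is no reading.
- vision.get_calibration(name): a dict with "camera_matrix" (3x3 intrinsics, pixels), "rvec" (rotation vector, rad) and "tvec" (3), from world to camera coordinates, as OpenCV has them. Camera axes: x right, y down, z forward; pixel columns grow to the right and rows downward; lengths in m; the calibration is good to about 2 mm. A picture is of the moment at which its call begins. get_calibration takes no time and is no camera call.
- ticket.hand_in(): hands the job in; it is judged then, once.
The state is a dict: "time": time; "qpos": joint angles; "qvel": joint speeds; "joint_efforts": joint torques, N m; "tool_pos": TCP position; "tool_rot": TCP orientation; "contact_force": force on the tool from outside, world axes, zero at the start; "torque": the same for the moment, N m; "opening": finger opening in m; "grip_force": force on a finger pad.
Only numpy, scipy, OpenCV 4.12 (cv2) and the standard library are available. Lean on these libraries where they do the work, as an engineer would, in place of code of your own. Each camera call takes 0.05 s, during which the arm holds its last target. There are 200 camera calls.

## Task

Turn the carousel organiser by the upright posts on its rim, pushing them with the fingertips, until the egg timer stands at the front, squarely in line with the stand's tongue, and leave the carousel at rest there with your hand clear. Push gently and do not pinch or lift anything; do not touch the cups or what stands in them, and do not disturb the bin, the soap bottle or the mug.

Things in the scene. Friction and masses are not known exactly. Their poses are not given: they have to be found in the camera images.
- stand: The carousel's fixed grey foot on suction cups, 220 mm across, 26 mm high to the disc. Origin: on the turning axis, at worktop height (z = 0). Its -x axis is the front: a flat grey tongue, 24 mm wide, top 20 mm above the worktop, sticks out that way from under the disc to 190 mm from the axis. The front faces the robot within about 0.35 rad.
- tongue_tip (a point): Outer end of the stand's tongue, middle of its top edge, 190 mm from the turning axis, 20 mm above the worktop; from the axis towards it is the front.
- carousel: White round turntable, 300 mm in diameter, 14 mm thick, top 40 mm above the worktop. Origin: on the turning axis, at its underside (26 mm up). It turns both ways about its upright z (no stop within a turn); its yaw turns with it. Bearing friction about 0.15 N m plus 0.05 N m s/rad (1 to 2 N at a post), no spring: it stays where left, hardly coasts. Meet a post at 0.1 m/s or less.
- post_top (a point): Top centre of one of the ten alike steel posts on the carousel's rim: 12 mm in diameter, 55 mm tall, tops 95 mm above the worktop, centres 140 mm from the axis, every 36 degrees (this one at 18, then 54, 90 ... 342 counterclockwise from the carousel's own +x). Centres are 87 mm apart, so a closed gripper's fingers go down between two.
- axis_top (a point): Top centre of the white hub in the middle of the carousel, on the turning axis: 44 mm across, 45 mm tall, top 85 mm above the worktop.
- cups: Five white round cups fixed on the disc: 60 mm outside, 53 mm inside diameter, 25 mm tall (rims 65 mm above the worktop), centres 75 mm from the axis at 180, 252, 324, 36 and 108 degrees from the carousel's +x. The cup at 180 is empty and starts within 0.45 rad of the front. Origin and axes: the carousel's. Not to be touched.
- egg_timer: Glass hourglass-shaped egg timer with two round wooden end caps, 44 mm in diameter, 72 mm tall, about 80 g; the only round thing in the cups. It has 4 to 5 mm of play in its cup. Stands loose in one of the cups, which one varies. Origin: centre of its underside, 40 mm above the worktop, z up, any yaw.
- brush: Green silicone brush, 30 x 30 mm block with bristles on top, 71 mm tall. Stands loose in one of the cups, which one varies. Origin: centre of its underside, 40 mm above the worktop, z up, any yaw.
- opener: Steel ring-headed bottle opener standing on its black 22 x 32 mm handle, 80 mm tall. Stands loose in one of the cups, which one varies. Origin: centre of its underside, 40 mm above the worktop, z up, any yaw.
- clip: Red plastic bag clip standing on its two jaws, 27 x 34 mm, 72 mm tall. Stands loose in one of the cups, which one varies. Origin: centre of its underside, 40 mm above the worktop, z up, any yaw.
- bin_lip (a point): Finger lip at the top of the tilt-out front of the small white bin (110 x 150 mm, 150 mm tall, fixed), left of the carousel; the front hangs ajar on a hinge along its lower edge. Bystander: leave as it is.
- soap: Clear washing-up bottle, 64 mm in diameter, 170 mm tall, standing right of the carousel. Origin: centre of its underside. Bystander.
- mug: Mug, 80 mm across, 90 mm tall, standing to the right, nearer the robot. Origin: centre of its underside. Bystander.

How it is judged:
By the outcome, as a careful person would: the job done as asked, in the order asked, and still so for the second after the job is handed in, with the robot touching nothing.
It also fails if it takes over 64 s, if anything falls off the work surface, if the arm or the gripper's body presses on something with over 40 N, if the wrist force passes 120 N, or if a joint passes its speed limit or range.

## Working session

There is one attempt and no reset: what is moved stays moved. The work goes in short steps, Python scripts to look and compute and a shell command to move; the robot and the scene stay as the last step left them, time stands still between calls to the robot, and variables do not carry over. Pictures are saved under pics/ and viewed, at most 10 in all, crops included, and the job is handed in when it is done.

```bash
mkdir -p pics; ls
python3 - <<'E'
from cell import telemetry, vision
import cv2
s=telemetry.observe();print({k:s[k] for k in('time','tool_pos','tool_rot','opening','contact_force')})
for n in('scene','top'):
    p,d=vision.read_camera(n);cv2.imwrite(f'pics/{n}0.png',p[:,:,::-1]);c=vision.get_calibration(n);print(n,c)
E
```

```text
pics
{'time': 0.0, 'tool_pos': array([ 0.18484931, -0.49124261,  0.40400845]), 'tool_rot': array([-3.14000257e+00, -2.34785081e-04,  3.59810590e-01]), 'opening': 0.09163881777274073, 'contact_force': array([ 0.14188578, -0.04793242,  0.51250347])}
scene {'camera_matrix': array([[377.55647373,   0.        , 313.23998963],
       [  0.        , 377.55647373, 202.53682582],
       [  0.        ,   0.        ,   1.        ]]), 'rvec': array([ 1.68489625,  1.56983985, -0.85712663]), 'tvec': array([-0.05570184, -0.23149329,  1.52408222])}
top {'camera_matrix': array([[372.02272689,   0.        , 330.87708556],
       [  0.        , 372.02272689, 197.20892576],
       [  0.        ,   0.        ,   1.        ]]), 'rvec': array([ 2.17085575, -2.11520077,  0.16540622]), 'tvec': array([-0.01514484,  0.57003516,  0.99896281])}
```

View pics/top0.png

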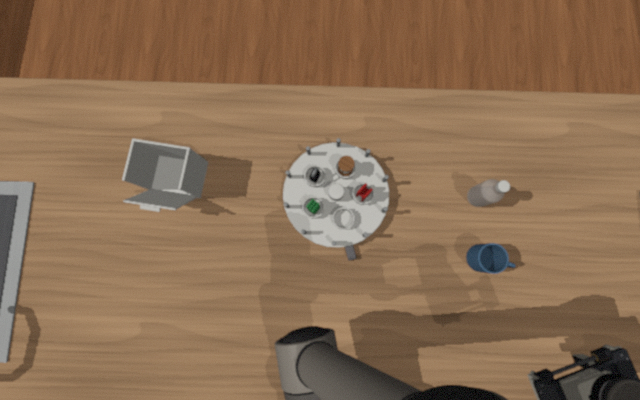

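View pics/scene0.png

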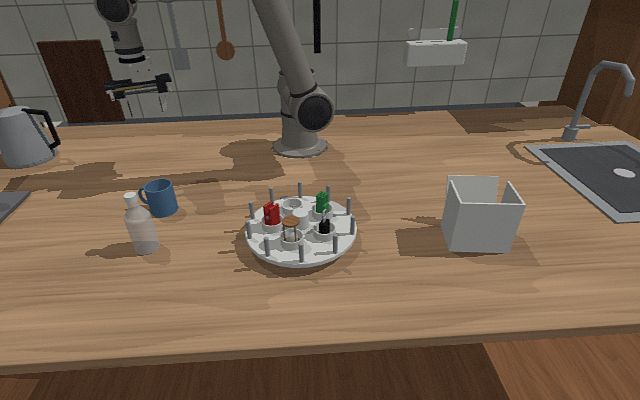

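The top view shows the carousel centred near (336,195), the tongue tip at (352,257), and the timer's wooden cap at (346,165), which is at the rear. The empty cup is at (347,218). The bin is on the left, and the soap and mug are on the right around column 490.

```bash
cat > h.py <<'E'
import numpy as np, cv2
from cell import vision, telemetry
def cast(name,uv,z):
    c=vision.get_calibration(name);R=cv2.Rodrigues(c['rvec'])[0];o=-R.T@c['tvec'].ravel()
    r=np.c_[np.atleast_2d(np.float32(uv)),np.ones(len(np.atleast_2d(uv)))]@np.linalg.inv(c['camera_matrix']).T@R
    return o+r*((z-o[2])/r[:,2])[:,None]
def proj(name,P):
    c=vision.get_calibration(name)
    return cv2.projectPoints(np.float64(P).reshape(-1,1,3),c['rvec'],c['tvec'],c['camera_matrix'],None)[0][:,0]
def circ(P):
    A=np.c_[2*P[:,:2],np.ones(len(P))];s=np.linalg.lstsq(A,(P[:,:2]**2).sum(1),rcond=None)[0]
    return s[:2],np.sqrt(s[2]+s[:2]@s[:2])
E
python3 - <<'E'
from h import *
p,d=vision.read_camera('top')
hsv=cv2.cvtColor(p,cv2.COLOR_RGB2HSV)
x0,y0,x1,y1=270,130,405,270
m=((hsv[...,1]<40)&(hsv[...,2]>120)).astype(np.uint8)
mm=np.zeros_like(m);mm[y0:y1,x0:x1]=m[y0:y1,x0:x1]
mm=cv2.morphologyEx(mm,cv2.MORPH_OPEN,np.ones((5,5)))
c=max(cv2.findContours(mm,0,cv2.CHAIN_APPROX_NONE)[0],key=cv2.contourArea)[:,0]
P=cast('top',c,.04)
for _ in range(5):
    q,r=circ(P);e=np.hypot(*(P[:,:2]-q).T)-r;P=P[abs(e)<max(.003,1.5*e.std())]
print('disc',q,r,len(P))
cr=p[y0:y1,x0:x1,::-1];cv2.imwrite('pics/crop0.png',cv2.resize(cr,None,fx=4.2,fy=4.2,interpolation=cv2.INTER_CUBIC))
E
```

```text
disc [ 0.58186453 -0.01357491] 0.1479064869047446 253
```

View pics/crop0.png

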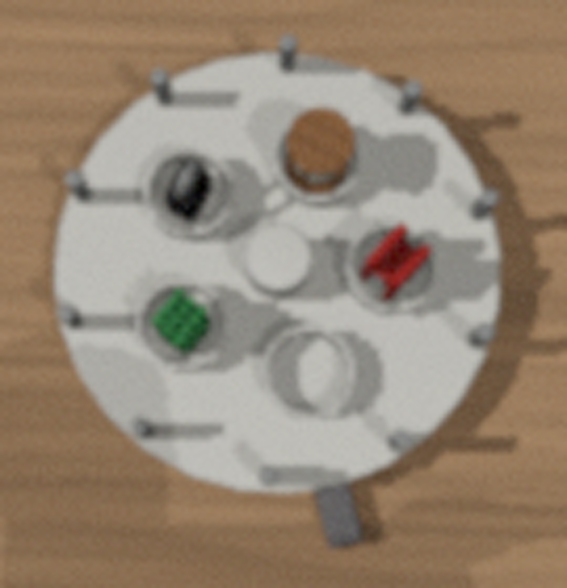

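The crop shows ten posts, the timer's cap at crop (320,140), the empty cup at (312,372), and the tongue from (335,488) to (345,540).

```bash
cat >> h.py <<'E'
from scipy.optimize import least_squares
def posts(uv):
    P=cast('top',uv,.095)[:,:2]
    def f(s):
        v=P-s[:2];a=np.arctan2(v[:,1],v[:,0]);k=np.round((a-s[2])/np.radians(36));t=s[2]+k*np.radians(36)
        return (v-.14*np.c_[np.cos(t),np.sin(t)]).ravel()
    best=min((least_squares(f,[*P.mean(0),t]) for t in np.linspace(0,.6,7)),key=lambda r:r.cost)
    return best.x,np.abs(best.fun).max()
def look(p,c,phi=None):
    """tongue direction and timer-cap direction, from the top picture"""
    hsv=cv2.cvtColor(p,cv2.COLOR_RGB2HSV);out={}
    def region(m,box):
        x0,y0,x1,y1=box;z=np.zeros(m.shape,np.uint8);z[y0:y1,x0:x1]=m[y0:y1,x0:x1]
        k=max(cv2.findContours(z,0,cv2.CHAIN_APPROX_NONE)[0],key=cv2.contourArea);return k
    return hsv,region
E
python3 - <<'E'
from h import *
uv=np.array([(288,40),(160,77),(76,180),(66,314),(143,429),(400,440),(482,334),(487,200),(412,92)])/4.2+[270,130]
s,e=posts(uv);print('posts c,phase',s,e)
print('hub',cast('top',np.array([[279,259]])/4.2+[270,130],.085))
p,d=vision.read_camera('top')
hsv,region=look(p,None)
k=region((hsv[...,1]>90)&(hsv[...,0]<20),(335,150,362,177))
(cx,cy),r=cv2.minEnclosingCircle(k);print(cx,cy,r)
t=cast('top',[[(320)/4.2+270,141/4.2+130],[cx,cy]],.112);print('timer',t)
k=region((hsv[...,1]<60)&(hsv[...,2]<125)&(hsv[...,2]>60),(343,247,362,263))
print(cv2.minAreaRect(k),hsv[248:260,344:360,2])
print('tongue pts',cast('top',np.array([[320,492],[352,487],[329,543],[359,540]])/4.2+[270,130],.02))
c=np.array([.5819,-.0136])
print('empty cup',cast('top',np.array([[312,370]])/4.2+[270,130],.065))
E
```

```text
posts c,phase [ 0.57956869 -0.01424548 -0.02176587] 0.0028498758191627255
hub [[ 0.57936823 -0.01490974  0.085     ]]
346.0 165.5 9.552586555480957
timer [[ 0.65104162 -0.03863303  0.112     ]
 [ 0.64578463 -0.03823011  0.112     ]]
((350.41180419921875, 252.64710998535156), (13.581995010375977, 8.246211051940918), 75.96376037597656) [[124 107  95  99 101  99 100  99  95  87  99 103 106 106 114 137]
 [128 114 101 102 102 101 100  97  94  84  95 101 103 102 111 133]
 [134 113 101 100 101 102 101  99  94  91  95 103 101 102 109 127]
 [138 117 107  97 105 102  96 100  97  92  90  98 107 109 108 115]
 [143 128 112 102 100 102  98  98 101  98  87  97 103 110 105 111]
 [143 131 114  98 101 104  97 101  98  95  90  89 103 103 101 111]
 [139 130 117 103 103  98  98  96  97  95  94  87  87  95 100 100]
 [138 133 120 108  99 104 100 101  98  96  94  82  79  87  91  91]
 [133 135 125 109 102 102  95  98  96  96  97  87  80  81  86  88]
 [135 140 130 118  99  98  96  90  93  91  91  80  83  83  88  86]
 [142 140 140 123  99  94  89  87  86  83  83  79  84  91  97  95]
 [139 140 138 127 106  93  93  88  83  87  98 103 107 113 115 114]]
tongue pts [[ 0.43313168 -0.04697261  0.02      ]
 [ 0.4369985  -0.06831468  0.02      ]
 [ 0.39964971 -0.0536144   0.02      ]
 [ 0.40213102 -0.07354556  0.02      ]]
empty cup [[ 0.51042747 -0.03827922  0.065     ]]
```

```bash
cat >> h.py <<'E'
C=np.array([.580,-.0143])
def rows(tgts):
    """tgts: world x,y,z,yaw -> shift in tool axes (mm), roll"""
    s=telemetry.observe();p=np.array(s['tool_pos']);y=s['tool_rot'][2];c,n=np.cos(y),np.sin(y)
    for t in tgts:
        d=np.array(t[:3])-p;print([-1,round((c*d[0]+n*d[1])*1e3),round((n*d[0]-c*d[1])*1e3),round(-d[2]*1e3),round(-(t[3]-y),3)])
def at(a,z=.253,r=.14): return [C[0]+r*np.cos(a),C[1]+r*np.sin(a),z,a+np.pi/2]
E
python3 -c "
from h import *
rows([at(.29,.404)])
# finer tongue look: edges where value crosses, rows at crop
p=vision.read_camera('top')[0];g=cv2.cvtColor(p,cv2.COLOR_RGB2HSV)
for v in range(246,264): print(v,g[v,340:364,1])
"
```

```text
[-1, 677, -298, 0, np.float64(-1.501)]
246 [ 20  21  24  29  24  17  12   8   5   5   5   8  17  61 112 110 113 108
 107 104 103 102 105 102]
247 [ 54  63  70  75  67  35  11   8  13  13  10   3  11  44  97 115 107 108
 115 103 103 104 102 103]
248 [100 100 103 109  95  48   8   3   3  13  10  13   3  33  87 118 104 114
 107 106 101  99 101 107]
249 [106 108 107 107 102  66  19   5  10  18   5   5   8  23  78 103 113 111
 113 112 105 101 104 102]
250 [ 99 104 103 104 102  77  25   5  10   5   0   8   5  14  55  96 111 116
 110 103 103 106  97 103]
251 [102 102 103 105 105  92  42  10   5  10   5  10   5  11  46  85 115 123
 102 102 101 105 104 106]
252 [106  97 100 101 106  88  54  15   3   8   8   5  10   8  26  86 111 107
 104 106 106 101  99 103]
253 [101 102 103 104 109  96  68  15   7   5   7   8   8   8  21  76 100 115
 110 116 108 108 107 106]
254 [ 98 106 104 103 101 102  72  29   5  13   8   8   5   3  11  53 102 112
 108 106 115 111  94 106]
255 [105 108 105 102 106 104  96  42  11  10   8   8  13   5   8  34  94 104
 116 111 103 108 104 106]
256 [ 99 102 108 110 102 105  93  50  13  13   8   5   5   5  10  25  81 108
 122 106  98 106 109 102]
257 [102 105 107 103 108 104 100  64  23   5   8  12   8   5   3   9  84 107
 113 116 125 109 104 101]
258 [107 106 103 103 106 111 104  84  41   6   3   9   3  12  30  36  92 106
 116 104 112 108 103 103]
259 [100 102 106 101 104 103 109  92  55  25  28  36  36  49  77  89 101 103
 107 109 108 105 107 105]
260 [103 103 105 110 103 108 104  99  89  71  79  90 101 103 105 100 107 109
 104 108 105 104 105 115]
261 [101 108 105 105 105 109 100 100 102 101 104 108 102 104  99 105 105 102
 103 103 107 103 105 108]
262 [101 104 105 105 101 106 105 105 104 106 101 102 103 102 111 105 107 107
 106 101 106 102 103 100]
263 [107 105 105 110 105  98 103 103  99 113 105 103 110 101 104 107 106 102
 105 105 106 100 101 105]
```

```bash
cat >> h.py <<'E'
def front(p):
    g=cv2.cvtColor(p,cv2.COLOR_RGB2HSV)[...,1].astype(float);L=[];R=[]
    for v in range(249,258):
        s=g[v];u=350
        while s[u]<55:u-=1
        L.append((u+(55-s[u])/(s[u+1]-s[u]),v));u=350
        while s[u]<55:u+=1
        R.append((u-1+(55-s[u-1])/(s[u]-s[u-1]),v))
    l,r=cast('top',L,.02)[:,:2],cast('top',R,.02)[:,:2];M=(l+r)/2
    k=np.polyfit(M[:,0],M[:,1],1)
    return np.arctan(k[0]),np.polyval(k,C[0]),np.arctan2(C[1]-M[:,1],C[0]-M[:,0]).mean(),np.hypot(*(l-r).T).mean()
E
python3 -c "
from h import *
p=vision.read_camera('top')[0]
print('dir, y at axis x, dir from C, width',front(p))
c=vision.get_calibration('top');print(-cv2.Rodrigues(c['rvec'])[0].T@c['tvec'].ravel())
g=cv2.cvtColor(p,cv2.COLOR_RGB2HSV)
m=(((g[...,1]<40)&(g[...,2]>170))*255).astype(np.uint8)[180:205,320:352];print((m>0).sum())
"
python3 -m crank '[[-1,340,-149,0,-0.75],[-1,340,-149,0,-0.75],[-1,340,-149,0,-0.75],[-1,340,-149,0,-0.75],[-1,340,-149,0,-0.75],[-1,340,-149,0,-0.75],[-1,677,-298,0,-1.5],[-1,677,-298,0,-1.5],[-1,677,-298,0,-1.5],[-1,677,-298,0,-1.5],[-1,677,-298,0,-1.5],[-1,677,-298,0,-1.5]]'
```

```text
dir, y at axis x, dir from C, width (np.float64(0.28393296541872914), np.float64(-0.011667002886083383), np.float64(0.2689380374139505), np.float64(0.02395841037671327))
[ 4.12273078e-01 -3.67170354e-04  1.07383748e+00]
387
time: 1.3
tool_pos: [0.5436, -0.14, 0.4048]
tool_rot: [3.142, 0.0, 1.866]
contact_force: [1.6, -1.2, -0.1]
opening: 0.0167
grip_force: 0.0
```

```bash
python3 -c "
from h import *
rows([at(.29,.404),at(.29)])"
```

```text
[-1, 109, 211, 1, np.float64(0.005)]
[-1, 109, 211, 152, np.float64(0.005)]
```

```bash
python3 -m crank '[[-1,109,211,0,0],[-1,109,211,0,0],[-1,109,211,0,0],[-1,109,211,0,0],[-1,109,211,0,0],[-1,109,211,0,0],[-1,109,211,0,0],[-1,109,211,0,0],[-1,109,211,0,0],[-1,109,211,0,0]]'; python3 -c "
from h import *
rows([at(.29),at(.29,.253)])"
```

```text
time: 2.13
tool_pos: [0.7131, 0.0217, 0.405]
tool_rot: [-3.141, 0.0, 1.859]
contact_force: [-0.4, -0.1, -0.4]
opening: 0.0003
grip_force: 0.0
[-1, 4, 2, 152, np.float64(-0.002)]
[-1, 4, 2, 152, np.float64(-0.002)]
```

```bash
python3 -m crank '[[-1,4,2,40,0],[-1,4,2,80,0],[-1,4,2,110,0],[-1,4,2,130,0],[-1,4,2,140,0],[-1,4,2,152,0],[-1,4,2,152,0],[-1,4,2,152,0]]'; python3 -c "
from h import *
p=vision.read_camera('top')[0];cv2.imwrite('pics/a.png',cv2.resize(p[100:300,230:450,::-1],None,fx=3,fy=3))
rows([at(.29-i*.055) for i in range(1,13)])"
```

```text
time: 2.8
tool_pos: [0.7145, 0.0266, 0.2538]
tool_rot: [3.14, 0.001, 1.859]
contact_force: [-0.7, -1.4, 0.5]
opening: 0.0004
grip_force: 0.0
[-1, -9, -1, 1, np.float64(0.054)]
[-1, -16, -2, 1, np.float64(0.109)]
[-1, -24, -3, 1, np.float64(0.164)]
[-1, -31, -4, 1, np.float64(0.219)]
[-1, -39, -6, 1, np.float64(0.274)]
[-1, -46, -8, 1, np.float64(0.329)]
[-1, -53, -11, 1, np.float64(0.384)]
[-1, -61, -14, 1, np.float64(0.439)]
[-1, -67, -18, 1, np.float64(0.494)]
[-1, -74, -21, 1, np.float64(0.549)]
[-1, -81, -26, 1, np.float64(0.604)]
[-1, -87, -30, 1, np.float64(0.659)]
```

View pics/a.png

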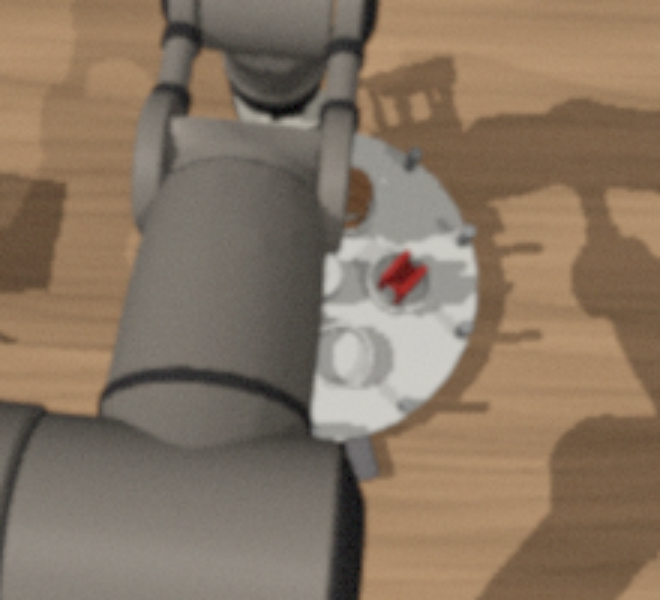

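The hand is down between two posts at the rear and the carousel hasn't moved. I'll push clockwise in 0.54 rad arcs.

```bash
python3 -m crank '[[-1,-6.3,-0.1,0,0.045],[-1,-12.6,-0.6,0,0.09],[-1,-18.8,-1.3,0,0.135],[-1,-25.1,-2.3,0,0.18],[-1,-31.2,-3.5,0,0.225],[-1,-37.3,-5.1,0,0.27],[-1,-43.4,-6.9,0,0.315],[-1,-49.3,-9,0,0.36],[-1,-55.2,-11.3,0,0.405],[-1,-60.9,-13.9,0,0.45],[-1,-66.5,-16.8,0,0.495],[-1,-72,-19.9,0,0.54]]'; python3 -c "
from h import *
print(at(-.25))
p=vision.read_camera('top')[0];cv2.imwrite('pics/b.png',cv2.resize(p[100:300,230:450,::-1],None,fx=3,fy=3))"
```

```text
time: 3.85
tool_pos: [0.7162, -0.0476, 0.255]
tool_rot: [3.138, -0.001, 1.318]
contact_force: [0.2, 1.4, 0.5]
opening: 0.0002
grip_force: 0.5
[np.float64(0.7156477390394902), np.float64(-0.04893655429563321), 0.253, 1.3207963267948966]
```

View pics/b.png

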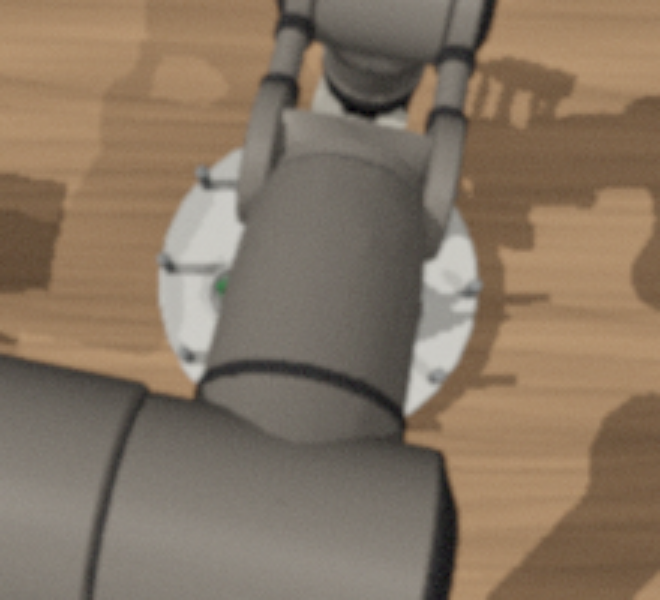

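The posts have moved clockwise as expected, so I'm continuing with the same arc.

```bash
python3 -m crank '[[-1,-6.3,-0.1,0,0.045],[-1,-12.6,-0.6,0,0.09],[-1,-18.8,-1.3,0,0.135],[-1,-25.1,-2.3,0,0.18],[-1,-31.2,-3.5,0,0.225],[-1,-37.3,-5.1,0,0.27],[-1,-43.4,-6.9,0,0.315],[-1,-49.3,-9,0,0.36],[-1,-55.2,-11.3,0,0.405],[-1,-60.9,-13.9,0,0.45],[-1,-66.5,-16.8,0,0.495],[-1,-72,-19.9,0,0.54]]'; python3 -m crank '[[-1,-6.3,-0.1,0,0.045],[-1,-12.6,-0.6,0,0.09],[-1,-18.8,-1.3,0,0.135],[-1,-25.1,-2.3,0,0.18],[-1,-31.2,-3.5,0,0.225],[-1,-37.3,-5.1,0,0.27],[-1,-43.4,-6.9,0,0.315],[-1,-49.3,-9,0,0.36],[-1,-55.2,-11.3,0,0.405],[-1,-60.9,-13.9,0,0.45],[-1,-66.5,-16.8,0,0.495],[-1,-72,-19.9,0,0.54]]';  python3 -c "
from h import *
print(at(-1.33))
p=vision.read_camera('top')[0];cv2.imwrite('pics/c.png',cv2.resize(p[100:300,230:450,::-1],None,fx=3,fy=3))"
```

```text
time: 4.9
tool_pos: [0.679, -0.1123, 0.2546]
tool_rot: [3.139, -0.002, 0.779]
contact_force: [1.2, 1.3, 0.2]
opening: 0.0004
grip_force: 0.6
time: 5.9
tool_pos: [0.6138, -0.1483, 0.2545]
tool_rot: [3.141, -0.003, 0.239]
contact_force: [0.8, 3.6, -0.1]
opening: 0.0005
grip_force: 1.3
[np.float64(0.6133866474807212), np.float64(-0.15026077290894627), 0.253, 0.2407963267948965]
```

View pics/c.png

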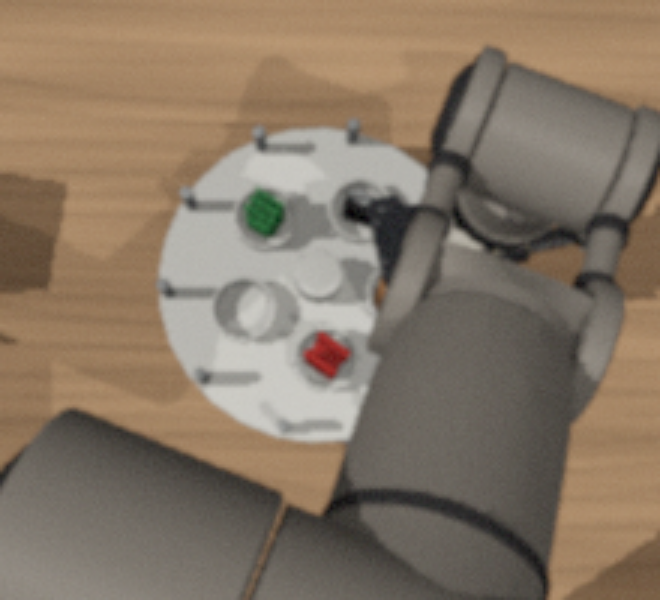

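The timer is now at the right side and all is upright. I'm continuing, stopping short of the target.

```bash
python3 -m crank '[[-1,-6.3,-0.1,0,0.045],[-1,-12.6,-0.6,0,0.09],[-1,-18.8,-1.3,0,0.135],[-1,-25.1,-2.3,0,0.18],[-1,-31.2,-3.5,0,0.225],[-1,-37.3,-5.1,0,0.27],[-1,-43.4,-6.9,0,0.315],[-1,-49.3,-9,0,0.36],[-1,-55.2,-11.3,0,0.405],[-1,-60.9,-13.9,0,0.45],[-1,-66.5,-16.8,0,0.495],[-1,-72,-19.9,0,0.54]]'; python3 -m crank '[[-1,-6.3,-0.1,0,0.045],[-1,-12.6,-0.6,0,0.09],[-1,-18.8,-1.3,0,0.135],[-1,-25.1,-2.3,0,0.18],[-1,-31.2,-3.5,0,0.225],[-1,-37.3,-5.1,0,0.27],[-1,-43.4,-6.9,0,0.315],[-1,-49.3,-9,0,0.36],[-1,-52.3,-10,0,0.38],[-1,-54,-11,0,0.39],[-1,-54,-11,0,0.39]]';  python3 -c "
from h import *
print(at(-2.26))
p=vision.read_camera('top')[0];cv2.imwrite('pics/d.png',cv2.resize(p[100:300,230:450,::-1],None,fx=3,fy=3))"
```

```text
time: 6.95
tool_pos: [0.5395, -0.1465, 0.2542]
tool_rot: [3.141, -0.004, -0.3]
contact_force: [1.8, 0.0, -0.5]
opening: 0.0004
grip_force: 0.8
time: 7.87
tool_pos: [0.4907, -0.1201, 0.2534]
tool_rot: [-3.141, -0.002, -0.689]
contact_force: [0.3, -0.4, -0.3]
opening: 0.0003
grip_force: 0.1
[np.float64(0.4909708056768396), np.float64(-0.12234537268281764), 0.253, -0.6892036732051032]
```

View pics/d.png

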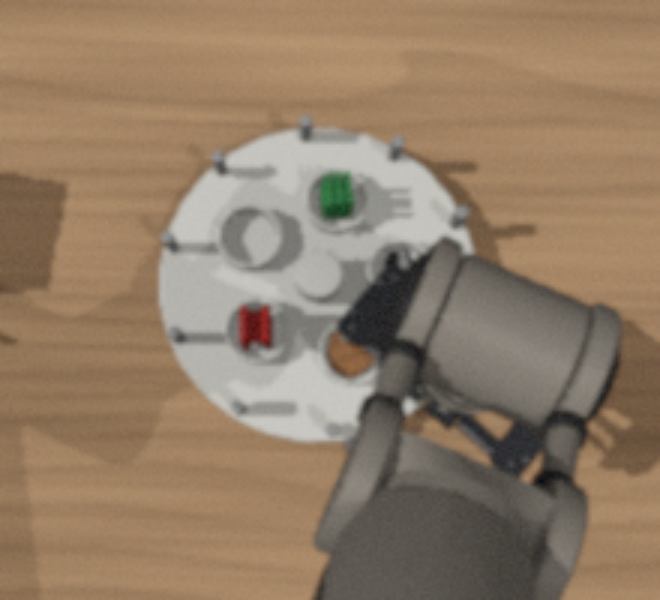

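The timer (350,350 in the crop) is near the front, slightly short. The post tops are visible, so I'll fit the phase.

```bash
python3 -c "
from h import *
uv=np.array([(305,122),(220,158),(168,239),(178,335),(240,407),(396,142),(461,212)])/3+[230,100]
s,e=posts(uv);print(s,e)
a=s[2]+np.pi/5/2+np.arange(-5,6)*np.pi/5;print('cup angle',a[np.argmin(abs(a+2.867))], 'target',-np.pi+.275)
t=cast('top',np.array([[350,351]])/3+[230,100],.112)[0,:2]-C;print(np.arctan2(t[1],t[0]))
"
```

```text
[0.60033041 0.01073601 0.46791859] 0.04279355425720684
cup angle -2.3595148002035407 target -2.866592653589793
-2.7625555144424787
```

```bash
cat >> h.py <<'E'
def phase(uv,c=C):
    v=cast('top',uv,.095)[:,:2]-c
    z=np.exp(10j*np.arctan2(v[:,1],v[:,0]));return np.angle(z.mean())/10,abs(z.mean()),np.hypot(*v.T).round(3)
E
python3 -c "
from h import *
uv=np.array([(305,122),(220,158),(168,239),(178,335),(240,407),(396,142),(461,212)])/3+[230,100]
s=phase(uv);print(s)
a=s[0]+np.pi/10+np.arange(-6,7)*np.pi/5;print('cup angle',a[np.argmin(abs(a+2.867))])
uv=np.array([(288,40),(160,77),(76,180),(66,314),(143,429),(400,440),(482,334),(487,200),(412,92)])/4.2+[270,130]
print(phase(uv))
"
```

```text
(np.float64(0.12030186278946742), np.float64(0.9950174294968817), array([0.139, 0.138, 0.138, 0.136, 0.138, 0.139, 0.139]))
cup angle -2.7071315254413464
(np.float64(-0.021757165134770586), np.float64(0.9965565144236558), array([0.142, 0.14 , 0.138, 0.139, 0.139, 0.139, 0.138, 0.138, 0.138]))
```

```bash
python3 -m crank '[[-1,-4.2,0,0,0.03],[-1,-8.4,-0.3,0,0.06],[-1,-12.6,-0.6,0,0.09],[-1,-15.4,-0.9,0,0.11],[-1,-15.4,-0.9,0,0.11],[-1,-7,0,0,0.08],[-1,5,0,0,0.05],[-1,15,-1,0,0],[-1,15,-1,0,0],[-1,15,-1,-20,0],[-1,15,-1,-60,0],[-1,15,-1,-100,0]]'; python3 -m crank '[[-1,0,0,-20,0],[-1,0,40,-20,0],[-1,0,80,-20,0],[-1,0,120,-20,0],[-1,0,160,-20,0],[-1,0,200,-20,0],[-1,0,200,-20,0]]'; python3 -c "
from h import *
p=vision.read_camera('top')[0];cv2.imwrite('pics/e.png',cv2.resize(p[130:270,270:405,::-1],None,fx=4.2,fy=4.2,interpolation=cv2.INTER_CUBIC));print(front(p))"
```

```text
time: 8.92
tool_pos: [0.5019, -0.1285, 0.3524]
tool_rot: [3.14, 0.005, -0.691]
contact_force: [1.5, -0.8, 0.1]
opening: 0.0002
grip_force: 0.0
time: 9.5
tool_pos: [0.3716, -0.287, 0.3726]
tool_rot: [3.139, 0.001, -0.697]
contact_force: [-0.3, 0.2, 0.2]
opening: -0.0001
grip_force: 0.0
(np.float64(0.26433933092742556), np.float64(-0.015151822586743552), np.float64(0.2692158791432891), np.float64(0.02376988467482419))
```

View pics/e.png

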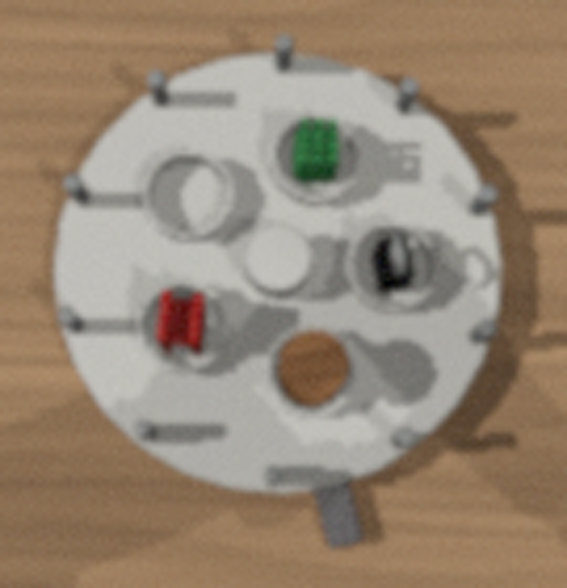

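The timer's cap is at crop (312,369), almost in line with the hub (279,259) and the tongue (342,525). I'll measure the residual.

```bash
cat >> h.py <<'E'
def cap(p):
    g=cv2.cvtColor(p,cv2.COLOR_RGB2HSV);m=np.zeros(g.shape[:2],np.uint8);b=np.s_[205:232,325:365]
    m[b]=((g[...,1]>85)&(g[...,0]<20))[b]
    k=max(cv2.findContours(m,0,cv2.CHAIN_APPROX_NONE)[0],key=cv2.contourArea)
    q,r=circ(cast('top',k[:,0],.112));v=q-C
    return q,r,np.arctan2(-v[1],-v[0]),np.hypot(*v)
E
python3 -c "
from h import *
A=[(288,40),(160,77),(76,180),(66,314),(143,429),(400,440),(482,334),(487,200),(412,92)]
B=[(284,42),(157,80),(73,184),(68,316),(147,430),(404,436),(484,328),(487,192),(408,90)]
for X in(A,B):
  s=phase(np.array(X)/4.2+[270,130]);print(s[0]+np.pi/10)
  print('free fit',min((posts(np.array(X)/4.2+[270,130]) for _ in [0]),key=lambda r:r[1]))
for i in range(3):
  p=vision.read_camera('top')[0];print(front(p)[0],front(p)[2],cap(p))
"
```

```text
0.2924021002242087
free fit (array([ 0.57956869, -0.01424548, -0.02176587]), np.float64(0.0028498758191627255))
0.31454664910650815
free fit (array([ 5.80115747e-01, -1.44477632e-02,  5.17603057e-04]), np.float64(0.0028395523618549023))
0.2666584888636407 0.2691340975945462 (array([ 0.50834755, -0.03577992]), np.float64(0.020405892506328575), np.float64(0.2912543023760947), np.float64(0.07480281634238918))
0.27016701076392163 0.2691292447744685 (array([ 0.50848116, -0.03585203]), np.float64(0.02051976109912949), np.float64(0.29269258936725445), np.float64(0.07469561461123182))
0.2738687346146441 0.26914784770149797 (array([ 0.50858496, -0.03590232]), np.float64(0.020467808657398372), np.float64(0.2937394214920761), np.float64(0.07461078027510204))
```

```bash
python3 -m crank '[[-1,0,-40,0,0],[-1,0,-80,0,0],[-1,0,-120,0,0],[-1,0,-160,0,0],[-1,0,-200,0,0],[-1,0,-200,20,0],[-1,0,-200,60,0],[-1,0,-200,90,0],[-1,0,-200,110,0],[-1,0,-200,120,0],[-1,0,-200,120,0]]'; python3 -m crank '[[-1,-8,0.5,0,0],[-1,-15,1,0,0],[-1,-19.2,1,0,0.03],[-1,-23.4,0.7,0,0.06],[-1,-27.6,0.4,0,0.09],[-1,-30.4,0.1,0,0.11],[-1,-31.8,0,0,0.12],[-1,-33.2,-0.2,0,0.13],[-1,-34.5,-0.4,0,0.14],[-1,-34.5,-0.4,0,0.14],[-1,-34.5,-0.4,0,0.14]]'; python3 -m crank '[[-1,8,0,0,0],[-1,16,0,0,0],[-1,25,0,0,0],[-1,25,0,0,0],[-1,25,0,-30,0],[-1,25,0,-70,0],[-1,25,0,-110,0],[-1,25,40,-120,0],[-1,25,80,-120,0],[-1,25,120,-120,0],[-1,25,160,-120,0],[-1,25,200,-120,0]]'; python3 -c "
from h import *
for i in range(4):
  p=vision.read_camera('top')[0];print(front(p)[0],front(p)[2],cap(p))
cv2.imwrite('pics/f.png',cv2.resize(p[130:270,270:405,::-1],None,fx=4.2,fy=4.2,interpolation=cv2.INTER_CUBIC))"
```

```text
time: 10.62
tool_pos: [0.5025, -0.1272, 0.2506]
tool_rot: [3.14, 0.004, -0.688]
contact_force: [-0.4, 0.6, -0.0]
opening: 0.0003
grip_force: 0.0
time: 11.53
tool_pos: [0.4764, -0.1066, 0.2528]
tool_rot: [-3.141, -0.0, -0.83]
contact_force: [-0.1, -0.5, 0.5]
opening: 0.0002
grip_force: 0.4
time: 12.53
tool_pos: [0.3441, -0.2608, 0.3728]
tool_rot: [3.142, -0.0, -0.83]
contact_force: [0.7, -0.9, 0.1]
opening: 0.0004
grip_force: 0.0
0.26709977852821104 0.2693052859461981 (array([ 0.50782566, -0.03406204]), np.float64(0.02060065009067576), np.float64(0.26725927612873), np.float64(0.07483096621302032))
0.2609997642944806 0.26949062621704944 (array([ 0.50778485, -0.03404118]), np.float64(0.020695646797445132), np.float64(0.26684665070277724), np.float64(0.07486483072119605))
0.26512745439067603 0.26897210251963893 (array([ 0.50798157, -0.03410713]), np.float64(0.020699334175922554), np.float64(0.2683927593572217), np.float64(0.07469254689449988))
0.27080941902401334 0.26910313753661014 (array([ 0.50812508, -0.0341191 ]), np.float64(0.02052543485817783), np.float64(0.2690580852981414), np.float64(0.07455737080897505))
```

View pics/f.png

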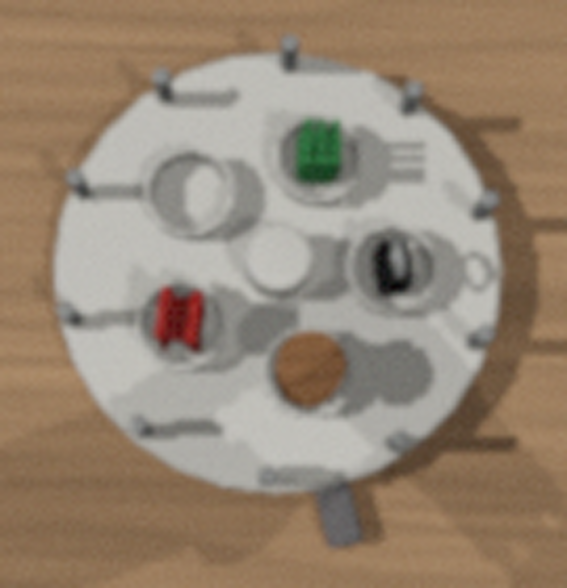

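The timer's bearing is 0.268 rad and the tongue's is 0.269 rad. Everything stands upright and the hand is clear, so I'm handing in.

```bash
python3 -c "
from cell import ticket
print(ticket.hand_in())"
```

```text
the job is handed in; nothing more can be done
None
```

I turned the carousel clockwise by its rim posts until the egg timer stood at the front, within about 0.01 rad of the tongue's line as measured from the top camera, and handed in at about 13 s with the carousel at rest and the hand clear.

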